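# Scoop the round rock section onto the dish

## Robot

A 6-joint arm with a two-finger parallel gripper is mounted at the origin on the work surface. World frame = base frame: x ahead of the robot, y to its left, z up, the work surface at z = 0. Lengths are in m, angles in rad, forces in N, time in s.
With the tool pointing down it reaches from about 0.225 to 0.725 m from the base axis. Payload 3.1 kg.
Tool frame: the origin (TCP) lies at the very end of the fingers, on their centre line; the grasp point (between the pads) lies 19 mm behind it; z points along the fingers, y is the direction in which the jaws open and shut (so a half turn about z gives the same grasp; the last joint's range is limited). The gripper opens to 85 mm and grips with 20 to 120 N. Pads are 22 mm wide; open, the fingers measure 114 mm over their backs; the gripper's body (76 mm by 85 mm) begins 54 mm behind the grasp point. The pads swing forward as they close: fully open they stand 13 mm farther back than shut.
Start: joints at [-1.265, 0.048, 0.099, 1.622, 0, 1.443], TCP at [0.221, -0.476, 0.231] pointing down, gripper open.
Joint ranges: [-2.91, 2.91], [-0.99, 1.94], [-1.21, 1.42], [-2.12, 2.29], [-1.49, 1.47], [-3.14, 3.14]. Speed limits (rad/s): [2.79, 2.79, 3.14, 3.14, 3.14, 3.14].

## Interface

Orientations are given as a 3x3 rotation matrix whose columns are the frame's x, y, z axes.
In Python, from cell import bot, imaging, nets gives the robot as it stands.
- The arm moves only by the tool servo_tool, never from a script. Its argument "commands" is one flat list of numbers, 7 for each row, row after row: the finger opening in mm, from 0 to 85.4, then the shift along the tool's x, y, z in mm, then the turn, a rotation vector about the tool's x, y, z in degrees. In form: [fingers, tx, ty, tz, wx, wy, wz, fingers, tx, ty, tz, wx, wy, wz, ...]. A call has 1 to 10 rows; each row shifts and turns the commanded pose from where the row before left it, along the tool's axes as they then stand; what a row does not reach is not made up. A row lasts 1/8 s, in which the tool goes at most 62.5 mm and 10.7 degrees, less where a joint would pass 70% of its speed; a pose out of reach is approached as far as the arm can. A call with a gripper value outside its range is refused whole. The fingers move at their own pace and stop on an object; "squeeze" is the grip in N (left out, the last holds). Time passes only in rows, so rows that do not move let the fingers close. It gives the time, the measured TCP pose, the force and the opening at its end, in the units of the state.
- bot.state(): the state, without advancing time (a new reading comes with each control period).
- imaging.camera(name): name is "side" or "top" or "wrist"; returns a dict with "color" (384x512x3 uint8, red, green, blue), "vfov" (degrees; the focal length in pixels is half the picture's height over the tangent of half this angle, whatever the lens; pixels are square), "cx", "cy" (the principal point, pixels), "k1" (the pictures are not rectified: a ray, as slopes to the right and down, at radius r is drawn at 1 + k1 r^2 times it, then the intrinsics apply), "extrinsics" (4x4, takes a point from camera to world coordinates); the wrist camera has in their place "tool_from_camera" (4x4, takes a point from camera to tool coordinates, whose origin is the TCP and whose axes are the flange's). Camera axes: x right, y up, looking along -z (the intrinsics and any distortion apply to the point x, -y, -z); pixel columns grow to the right and rows downward; lengths in m; the calibration is good to about 2 mm. A picture is of the moment at which its call begins: read the wrist's pose just before it. There is no depth.
- bot.job_done(): hands the job in, once; it reports no verdict.
Trained networks look in a picture, given as the dict that the camera call returned (one of the last four; its "shot" number tells which), for a name from the list of things; names that differ only in an ending like _2 or _b are one class to them, and where a whole thing is asked for, a point or a joint stands for the part that bears it (a point fixed in the world has none). Each returns a list of dicts, best first, with "score" (0 to 1); they miss things now and then, are a little off and sometimes report something else, mostly with a low value. They report only what shows in the picture. A call takes as long as a camera call. They do not tell look-alikes from the thing itself.
- nets.look_for(picture, name): "uv" ([column, row] in pixels, amid what is visible of it).
The state is a dict: "clock": time; "qpos": joint angles; "qvel": joint speeds; "tau": joint torques, N m; "position": TCP position; "eef_rot": TCP orientation; "wrist_force": force on the tool from outside, world axes, zero at the start; "ft_torque": the same for the moment, N m; "grip_width": finger opening in m.
Only numpy, scipy, OpenCV 4.12 (cv2) and the standard library are available. Lean on these libraries where they do the work, as an engineer would, in place of code of your own. Each camera call takes 0.05 s, during which the arm holds its last target. There are 200 camera calls.

## Task

Take the upright-handled steel lifter, slide its blade under the round rock section that lies against the metal ledge, lift it on the blade and tip it from low down into the white dish so that it lies flat in there. Do not touch the section with the fingers, and leave the square section where it is. Finally put the lifter back down on the bench, standing flat on its blade.

Things in the scene. Friction and masses are not known exactly. Their poses are not given: they have to be found in the camera images.
- section: Round rock disc, 60 mm across, 9 mm thick, 65 g, lying flat; origin: centre of its underside. Underside bevelled: flat 42 mm across, rising to 3 mm at the rim, so a blade can enter. Far rim 1 mm from a fixed aluminium ledge (bar 340 long, 20 wide, 14 high), which stops it when the blade is pushed under. Its x axis points level away from the robot, square to the ledge: the way to push.
- square: Bystander: a square plate of the same rock, 60 x 60 x 9 mm, lying against the same ledge to the left or right of the round one, centres 125 to 175 mm apart. Origin: centre of its underside; x axis square to the ledge, as for the round one.
- lifter: 0.2 kg. Steel blade 140 x 50 x 2 mm flat on the bench, with an upright wooden handle 22 x 22 mm, from 8 to 112 mm above the bench; stands by itself. Origin: blade's underside, below the handle's centre. x axis: along the blade to its nose edge, 100 mm ahead (rear edge 40 mm behind); z: up the handle, whose sides face x and y. The section slides off when tipped nose down about 45 degrees.
- dish: A round white shallow dish standing on the bench, 148 mm across at the rim, 14 mm high, with a flat inner floor about 120 mm across and 5 mm above the bench; 0.4 kg, loose. Origin: centre of its underside.
There are look-alikes about, which are no part of the job. Of the things that look like the lifter, the largest one is meant.

How it is judged:
By the outcome, as a careful person would: the job done as asked, in the order asked, and still so for the second after the job is handed in, with the robot touching nothing.
It also fails if it takes over 64 s, if anything falls off the work surface, if the arm or the gripper's body presses on something with over 40 N, if the wrist force passes 120 N, or if a joint passes its speed limit or range.

## Working session

There is one attempt and no reset: what is moved stays moved. The work goes in short steps, Python scripts to look and compute and a tool call to move; the robot and the scene stay as the last step left them, time stands still between calls to the robot, and variables do not carry over. Pictures are saved under pics/ and viewed, about 8 in all and at most 12, crops included, and the job is handed in when it is done.

Besides the shell and the picture viewer there is one more tool, called after "Request:" as name(argument=value, ...) on one line, values as JSON. servo_tool: Moves the arm, as the interface text tells. Its arguments: {"type":"object","properties":{"commands":{"type":"array","items":{"type":"number"}},"squeeze":{"type":"number"}},"required":["commands"]}

```bash
ls; mkdir -p pics
cat > h.py <<'E'
import numpy as np, cv2
from cell import bot, imaging, nets
np.set_printoptions(precision=4,suppress=True)
def T(p):
    if "extrinsics" in p: return np.array(p["extrinsics"])
    return p["pose"]@np.array(p["tool_from_camera"])
def shot(n):
    s=bot.state(); p=imaging.camera(n)
    P=np.eye(4);P[:3,:3]=s["eef_rot"];P[:3,3]=s["position"];p["pose"]=P
    return p
def K(p):
    f=p["color"].shape[0]/2/np.tan(np.radians(p["vfov"])/2)
    return f
def proj(p,X):
    c=np.linalg.inv(T(p))@np.append(X,1); a=np.array([c[0],-c[1]])/-c[2]
    a=a*(1+p["k1"]*(a@a)); return a*K(p)+[p["cx"],p["cy"]]
def ray(p,uv):
    d=(np.array(uv,float)-[p["cx"],p["cy"]])/K(p); a=d.copy()
    for _ in range(30): a=d/(1+p["k1"]*(a@a))
    M=T(p); v=M[:3,:3]@np.array([a[0],-a[1],-1]); return M[:3,3],v/np.linalg.norm(v)
def onz(p,uv,z):
    o,v=ray(p,uv); return o+v*(z-o[2])/v[2]
def tri(l):
    A=np.zeros((3,3));b=np.zeros(3)
    for p,uv in l:
        o,v=ray(p,uv);Q=np.eye(3)-np.outer(v,v);A+=Q;b+=Q@o
    X=np.linalg.solve(A,b); return X,[np.round(proj(p,X)-uv,1) for p,uv in l]
def save(p,n,box=None,s=1):
    im=p["color"]
    if box: im=im[box[1]:box[3],box[0]:box[2]]
    im=cv2.resize(im,None,fx=s,fy=s,interpolation=cv2.INTER_CUBIC); cv2.imwrite("pics/"+n,im[:,:,::-1])
E
python3 - <<'E'
from h import *
import pickle
print(bot.state())
ps={}
for n in ["side","top","wrist"]:
    p=shot(n); ps[n]=p
    print(n,p["vfov"],p["k1"],p["cx"],p["cy"],T(p)[:3,3], T(p)[:3,2])
    for o in ["section","square","lifter","dish"]:
        for r in nets.look_for(p,o)[:5]: print(o,np.round(r["uv"],1),round(r["score"],2),onz(p,r["uv"],0.005)[:2])
pickle.dump(ps,open("p0.pkl","wb"))
im=np.vstack([ps["top"]["color"],ps["side"]["color"]])
cv2.imwrite("pics/a.png",ps["top"]["color"][:,:,::-1]);cv2.imwrite("pics/b.png",ps["side"]["color"][:,:,::-1])
E
```

```text
pics
{'clock': 0.0, 'qpos': array([-1.2648,  0.0487,  0.0975,  1.622 ,  0.    ,  1.443 ]), 'qvel': array([ 0.0016,  0.0013, -0.0006,  0.0026,  0.0018, -0.0004]), 'tau': array([  0.0004, -33.8784,  32.0014,   0.0201,  -0.0001,   0.    ]), 'position': array([ 0.2205, -0.4758,  0.2301]), 'eef_rot': array([[ 0.9074,  0.4203, -0.0007],
       [ 0.4203, -0.9074,  0.0023],
       [ 0.0003, -0.0023, -1.    ]]), 'wrist_force': array([-0.3525,  0.9439,  0.1289]), 'ft_torque': array([ 0.0059,  0.0223, -0.0404]), 'grip_width': 0.0853548550790481}
side 50.81976592693014 0.013356442664101052 260.6689485159478 194.49918714223168 [0.3166 0.6991 0.7361] [-0.1566  0.6709  0.7249]
section [216.8 164.9] 0.59 [ 0.6146 -0.0528]
square [201.7 204.1] 0.88 [0.6051 0.0911]
lifter [216.7 274.4] 0.96 [0.507  0.2704]
lifter [292.2 286.8] 0.84 [0.3481 0.2589]
lifter [236.5 334.7] 0.71 [0.4296 0.3854]
dish [290.5 121.9] 0.89 [ 0.4617 -0.2936]
top 44.5579955834837 -0.08393884968544202 249.2200770952266 187.53221922244785 [0.2567 0.0595 1.0174] [-0.2185  0.0006  0.9758]
section [296.2 131.3] 0.56 [ 0.6124 -0.0508]
square [240.  134.1] 0.69 [0.6084 0.0774]
lifter [154.2 173.7] 0.7 [0.5197 0.271 ]
lifter [ 96.6 215. ] 0.69 [0.4284 0.3972]
lifter [158.  251.9] 0.68 [0.3452 0.2588]
dish [409.6 195.3] 0.7 [ 0.4581 -0.2974]
wrist 58.07906479780782 -0.055130397679671206 256.2088396287944 186.09197781513308 [ 0.2884 -0.4445  0.3744] [0.2653 0.1227 0.9563]
```

View pics/a.png

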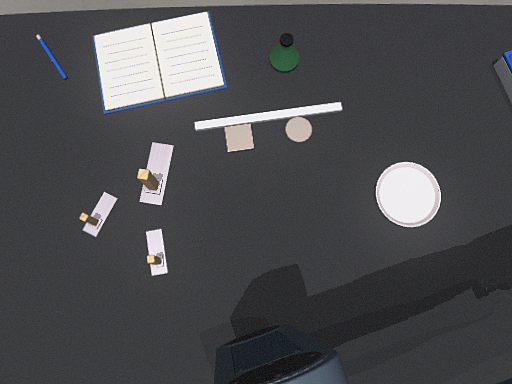

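View pics/b.png

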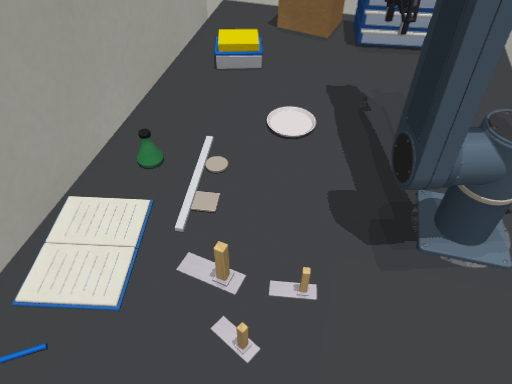

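The top view shows three lifter look-alikes: A at (154,174), B at (97,215) and C at (158,252). The side view has the same three at (217,274), (236,335) and (292,287). A has clearly the longest blade and tallest handle, so A fits as the largest. The round section is at top (298,129), the square at (239,137) and the dish at (408,194). Next I'll measure these and confirm with a crop.

Run:
```python
from h import *
import pickle
ps=pickle.load(open("p0.pkl","rb"))
def blob(p,box,thr,z,name,inv=False):
    im=p["color"][box[1]:box[3],box[0]:box[2]]
    g=cv2.resize(cv2.cvtColor(im,cv2.COLOR_RGB2GRAY),None,fx=4,fy=4,interpolation=cv2.INTER_CUBIC)
    m=(g>thr).astype(np.uint8)
    c=max(cv2.findContours(m,0,1)[0],key=cv2.contourArea)[:,0]
    uv=(c+.5)/4-.5+[box[0],box[1]]
    X=np.array([onz(p,u,z)[:2] for u in uv]).astype(np.float32)*1000
    r=cv2.minAreaRect(cv2.convexHull(X)); e=cv2.fitEllipse(X)
    print(name,"rect",np.round(r[0],1),np.round(r[1],1),round(r[2],1),np.round(cv2.boxPoints(r)).tolist()," ell",np.round(e[0],1),np.round(e[1],1))
t,s=ps["top"],ps["side"]
blob(t,(132,138,182,212),100,.002,"A")
blob(t,(76,185,125,242),100,.002,"B"); blob(t,(140,225,175,280),100,.002,"C")
blob(t,(282,116,318,146),90,.009,"disc"); blob(t,(222,127,260,156),90,.009,"sq")
blob(t,(188,100,348,130),190,.014,"ledge"); blob(t,(370,155,447,232),100,.014,"dish")
blob(s,(262,105,320,140),140,.014,"dish s"); blob(s,(205,155,232,173),90,.009,"disc s");blob(s,(190,192,222,212),90,.009,"sq s")
blob(s,(170,130,220,230),190,.014,"ledge s")
a=cv2.resize(t["color"][130:290,70:200],(390,480),interpolation=cv2.INTER_CUBIC)
b=cv2.resize(s["color"][225:365,165:325],(400,350),interpolation=cv2.INTER_CUBIC)
o=np.zeros((480,790,3),np.uint8);o[:,:390]=a;o[:350,390:]=b
cv2.imwrite("pics/c.png",o[:,:,::-1])
```

```text
A rect [524.1 275. ] [ 68.8 142.3] 79.6 [[448.0, 254.0], [588.0, 228.0], [600.0, 296.0], [460.0, 322.0]]  ell [525.4 268.3] [ 65.7 156.7]
B rect [431.8 391.8] [36.9 98.4] 62.4 [[380.0, 398.0], [467.0, 353.0], [484.0, 385.0], [397.0, 431.0]]  ell [434.6 390.1] [ 40.3 119. ]
C rect [346.  265.8] [99.3 42.2] 9.2 [[294.0, 279.0], [300.0, 237.0], [398.0, 253.0], [392.0, 295.0]]  ell [345.3 263.7] [ 41.9 121.1]
disc rect [617.6 -51.9] [68.  62.5] 88.9 [[586.0, -85.0], [648.0, -87.0], [650.0, -18.0], [587.0, -17.0]]  ell [618.9 -52.9] [58.6 72.7]
sq rect [599.4  80.4] [60.9 63. ] 7.1 [[565.0, 108.0], [573.0, 45.0], [634.0, 53.0], [626.0, 115.0]]  ell [597.5  81.7] [64.8 73.4]
ledge rect [649.3  12.3] [ 19.9 338.7] 7.1 [[618.0, 179.0], [660.0, -157.0], [680.0, -155.0], [638.0, 182.0]]  ell [650.5   2.1] [ 18.8 681.3]
dish rect [ 460.3 -291.1] [146.9 148.6] 83.7 [[378.0, -356.0], [526.0, -372.0], [542.0, -226.0], [394.0, -210.0]]  ell [ 460.3 -291.1] [147.1 148.2]
dish s rect [ 460.8 -291. ] [147.4 147.2] 51.1 [[357.0, -302.0], [472.0, -395.0], [564.0, -280.0], [450.0, -187.0]]  ell [ 460.6 -290.5] [146.1 147.1]
disc s rect [618.2 -56.3] [64.7 65.7] 15.2 [[578.0, -33.0], [596.0, -96.0], [658.0, -79.0], [641.0, -16.0]]  ell [618.9 -56. ] [60.1 72.6]
sq s rect [601.8  84.3] [75.5 65.3] 15.1 [[557.0, 106.0], [574.0, 43.0], [647.0, 63.0], [630.0, 126.0]]  ell [602.3  81.2] [69.1 83.5]
ledge s rect [649.2  13.5] [ 18.1 337.4] 7.1 [[619.0, 180.0], [661.0, -155.0], [679.0, -153.0], [637.0, 182.0]]  ell [648.   22.8] [ 17.5 586. ]
```

View pics/c.png

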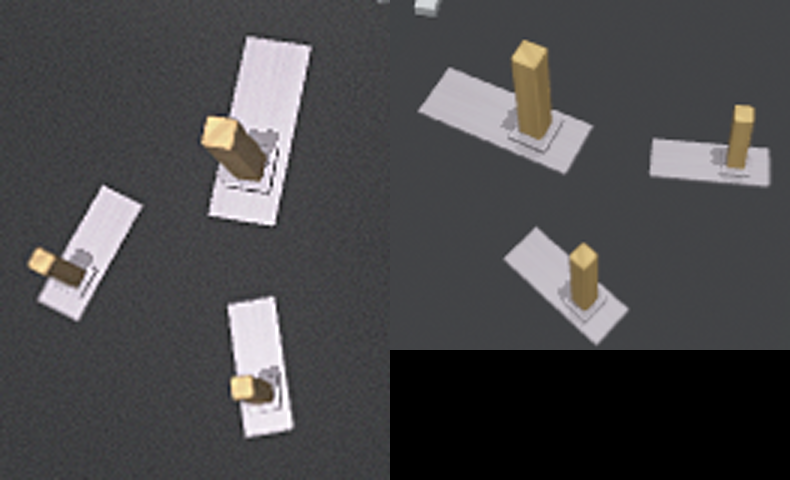

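The crop confirms it: A, at crop (255,130), is the largest, with a 142 mm blade against about 98 mm for B and C. Its nose points away from the robot. The dish, disc and ledge agree between the two views.

Run:
```python
from h import *
import pickle
ps=pickle.load(open("p0.pkl","rb"));t,s=ps["top"],ps["side"]
ct=lambda x,y:[(x+.5)/3-.5+70,(y+.5)/3-.5+130]
cs=lambda x,y:[(x+.5)/2.5-.5+165,(y+.5)/2.5-.5+225]
# corners: noseL,noseR,rearR,rearL
A=[ct(*a) for a in [(245,37),(311,45),(276,225),(209,214)]]
B=[cs(*a) for a in [(418,111),(449,68),(592,127),(567,174)]]
for n,p,c in (("top",t,A),("side",s,B)):
    X=np.array([onz(p,u,.002)[:2] for u in c])*1000; print(n,X.round(1).tolist(),X.mean(0))
# side: order check
for i in range(4):
    for j in range(4):
        X,e=tri([(t,A[i]),(s,B[j])])
        if np.abs(e).max()<3: print(i,j,X,e)
print("top of handle",tri([(t,ct(219,134)),(s,cs(530,54))]))
```

```text
top [[595.3, 280.1], [587.7, 229.5], [449.4, 253.3], [458.7, 303.3]] [522.7651 266.5625]
side [[274.2, 193.2], [253.3, 141.4], [129.5, 171.1], [148.9, 222.2]] [201.4866 182.0022]
top of handle (array([0.3373, 0.2731, 0.2801]), [array([-27.3,  68. ]), array([-66.2, -44. ])])
```

Run:
```python
from h import *
import pickle
ps=pickle.load(open("p0.pkl","rb"));t,s=ps["top"],ps["side"]
ct=lambda x,y:[(x+.5)/3-.5+70,(y+.5)/3-.5+130]
cs=lambda x,y:[(x-390+.5)/2.5-.5+165,(y+.5)/2.5-.5+225]
A=[ct(*a) for a in [(245,37),(311,45),(276,225),(209,214)]]
B=[cs(*a) for a in [(418,111),(449,68),(592,127),(567,174)]]
X=np.array([onz(s,u,.002)[:2] for u in B])*1000; print(X.round(1).tolist(),X.mean(0))
for i in range(4): print(tri([(t,A[i]),(s,B[i])]))
print("top of handle",tri([(t,ct(219,134)),(s,cs(530,54))]))
def frame(X):
    d=(X[0]+X[1]-X[2]-X[3]);a=np.arctan2(d[1],d[0]);c=X.mean(0);print(np.degrees(a),c-30*np.array([np.cos(a),np.sin(a)]))
frame(X);frame(np.array([onz(t,u,.002)[:2] for u in A])*1000)
```

```text
[[595.4, 278.2], [586.2, 229.9], [448.5, 255.7], [456.1, 303.3]] [521.5396 266.7961]
(array([0.5945, 0.2796, 0.0045]), [array([0., 0.]), array([-0., -0.])])
(array([0.5871, 0.2295, 0.0016]), [array([0. , 0.3]), array([-0.3, -0.1])])
(array([ 0.4495,  0.2538, -0.0011]), [array([0. , 0.2]), array([-0.2, -0.1])])
(array([0.4574, 0.3033, 0.0021]), [array([0. , 0.6]), array([-0.6, -0.2])])
top of handle (array([0.4914, 0.272 , 0.1113]), [array([-0. , -0.1]), array([0.1, 0. ])])
-10.429976001176652 [492.0353 272.2271]
-9.686050595411329 [493.1927 271.61  ]
```

```bash
cat >> h.py <<'E'
from scipy.spatial.transform import Rotation as Ro
def tool(h,d=0):
    h,d=np.radians([h,d]);X=np.array([np.cos(h)*np.cos(d),np.sin(h)*np.cos(d),-np.sin(d)]);Y=np.array([-np.sin(h),np.cos(h),0])
    return np.column_stack([-X,Y,-np.cross(X,Y)])
def plan(grip,wps,start=None):
    """wps: list of (pos m, R, nrows); prints rows from measured pose (or start)"""
    if start is None: s=bot.state(); start=(s["position"],s["eef_rot"])
    p,R=np.array(start[0])*1000,Ro.from_matrix(start[1]);rows=[]
    for P,Rt,n in wps:
        P=np.array(P)*1000;Rt=Ro.from_matrix(Rt)
        p0,R0=p,R;w=(R0.inv()*Rt).as_rotvec()
        for k in range(1,n+1):
            pk=p0+(P-p0)*k/n;Rk=R0*Ro.from_rotvec(w*k/n)
            dt=np.round(R.inv().apply(pk-p),1);dw=np.round(np.degrees((R.inv()*Rk).as_rotvec()),1)
            rows.append([grip,*dt,*dw]);p=p+R.apply(dt);R=R*Ro.from_rotvec(np.radians(dw))
    for i in range(0,len(rows),10): print([float(v)+0. for r in rows[i:i+10] for v in r])
    return p/1000,R.as_matrix()
E
python3 -c "
from h import *
plan(85,[((.4923,.272,.215),tool(-10.1),18)])"
```

```text
[85.0, 31.2, -31.4, 0.9, 0.0, 0.0, -8.1, 85.0, 35.2, -26.7, 0.9, 0.0, 0.0, -8.0, 85.0, 38.7, -21.5, 0.9, 0.0, 0.0, -8.1, 85.0, 41.3, -15.8, 0.9, 0.0, 0.0, -8.0, 85.0, 43.1, -10.0, 0.9, 0.0, 0.0, -8.1, 85.0, 44.0, -3.7, 0.9, 0.0, 0.0, -8.0, 85.0, 44.2, 2.4, 0.9, 0.0, 0.0, -8.1, 85.0, 43.4, 8.6, 0.9, 0.0, 0.0, -8.1, 85.0, 41.8, 14.6, 0.9, 0.0, 0.0, -8.0, 85.0, 39.3, 20.3, 1.0, 0.0, 0.0, -8.1]
[85.0, 36.0, 25.6, 0.9, 0.0, 0.0, -8.0, 85.0, 32.2, 30.4, 0.9, 0.0, 0.0, -8.1, 85.0, 27.5, 34.6, 0.9, 0.0, 0.0, -8.1, 85.0, 22.4, 38.1, 0.9, 0.0, 0.0, -8.0, 85.0, 16.8, 40.9, 0.9, 0.0, 0.0, -8.1, 85.0, 10.9, 42.9, 0.9, 0.0, 0.0, -8.0, 85.0, 4.9, 44.0, 0.9, 0.0, 0.0, -8.1, 85.0, -1.4, 44.2, 0.9, 0.0, 0.0, -8.0]
```

Request:
servo_tool(commands=[85, 31, -31, 1, 0, 0, -8, 85, 35, -27, 1, 0, 0, -8, 85, 39, -22, 1, 0, 0, -8, 85, 41, -16, 1, 0, 0, -8, 85, 43, -10, 1, 0, 0, -8, 85, 44, -4, 1, 0, 0, -8, 85, 44, 2, 1, 0, 0, -8, 85, 43, 9, 1, 0, 0, -8, 85, 42, 15, 1, 0, 0, -8, 85, 39, 20, 1, 0, 0, -8])

```text
clock: 2.0
position: [0.3728, -0.0604, 0.2216]
eef_rot: [[-0.261, 0.965, 0.001], [0.965, 0.261, -0.0], [-0.001, 0.001, -1.0]]
wrist_force: [1.0, 0.3, 0.2]
grip_width: 0.0849
```

Request:
servo_tool(commands=[85, 36, 26, 1, 0, 0, -8, 85, 32, 30, 1, 0, 0, -8, 85, 28, 35, 1, 0, 0, -8, 85, 22, 38, 1, 0, 0, -8, 85, 17, 41, 1, 0, 0, -8, 85, 11, 43, 1, 0, 0, -8, 85, 5, 44, 1, 0, 0, -8, 85, -1, 44, 1, 0, 0, -8, 85, 0, 0, 0, 0, 0, 0])

```text
clock: 3.12
position: [0.4975, 0.2719, 0.2119]
eef_rot: [[-0.982, 0.19, -0.001], [0.19, 0.982, -0.0], [0.001, -0.0, -1.0]]
wrist_force: [-0.5, -0.1, 0.4]
grip_width: 0.0849
```

Run:
```python
from h import *
s=bot.state();print(s["clock"],s["position"],s["eef_rot"],s["qpos"])
p=shot("wrist");save(p,"d.png",None,1)
for o in ["lifter","section","square"]:
    for r in nets.look_for(p,o)[:3]: print(o,r["uv"],r["score"])
for X in [(.492,.272,.111),(.5903,.2545,.002),(.452,.279,.002)]: print(proj(p,np.array(X)))
plan(85,[((.4923,.272,.18),tool(-10.1),3),((.4923,.272,.066),tool(-10.1),6)])
```

```text
3.125 [0.4975 0.2719 0.2119] [[-0.9818  0.1899 -0.0014]
 [ 0.1899  0.9818 -0.    ]
 [ 0.0014 -0.0003 -1.    ]] [0.3815 0.1559 0.177  1.5933 0.0005 0.5726]
lifter [365.4, 63.8] 0.66
lifter [221.3, 26.0] 0.6
lifter [256.2, 173.8] 0.58
section [11.7, 296.2] 0.84
square [96.3, 259.8] 0.73
square [12.8, 293.7] 0.72
[254.3075 179.1068]
[256.3066 238.2621]
[254.0698 110.5261]
[85.0, 1.8, 0.8, 11.2, 0.0, 0.0, -0.4, 85.0, 1.8, 0.7, 11.2, 0.0, 0.0, -0.3, 85.0, 1.8, 0.8, 11.2, 0.0, 0.0, -0.4, 85.0, 0.0, 0.0, 19.0, 0.0, 0.0, 0.0, 85.0, 0.0, 0.0, 19.0, 0.0, 0.0, 0.0, 85.0, 0.0, 0.0, 19.0, 0.0, 0.0, 0.0, 85.0, 0.0, 0.0, 19.0, 0.0, 0.0, 0.0, 85.0, 0.0, 0.0, 19.0, 0.0, 0.0, 0.0, 85.0, 0.0, 0.0, 19.0, 0.0, 0.0, 0.0]
```

View pics/d.png

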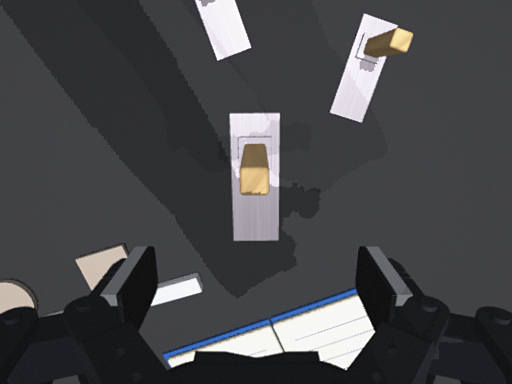

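The wrist view shows the lifter's handle top at (255,180) and its nose edge at (256,240). I predicted (254,179) and (256,238), so the position holds to 1–2 mm. The other two lifters show at (222,25) and (372,65). Descending to grasp.

Request:
servo_tool(commands=[85, 1.8, 0.8, 10, 0, 0, -0.4, 85, 1.8, 0.8, 11, 0, 0, -0.4, 85, 1.8, 0.8, 11, 0, 0, -0.4, 85, 0, 0, 24, 0, 0, 0, 85, 0, 0, 24, 0, 0, 0, 85, 0, 0, 24, 0, 0, 0, 85, 0, 0, 24, 0, 0, 0, 85, 0, 0, 24, 0, 0, 0, 85, 0, 0, 0, 0, 0, 0], squeeze=90)

```text
clock: 4.45
position: [0.4898, 0.2718, 0.058]
eef_rot: [[-0.985, 0.173, -0.006], [0.173, 0.985, -0.002], [0.006, -0.003, -1.0]]
wrist_force: [-0.1, -0.7, -0.4]
grip_width: 0.085
```

Request:
servo_tool(commands=[15, 0, 0, 0, 0, 0, 0, 15, 0, 0, 0, 0, 0, 0, 15, 0, 0, 0, 0, 0, 0, 15, 0, 0, 0, 0, 0, 0, 15, 0, 0, 0, 0, 0, 0, 15, 0, 0, 0, 0, 0, 0, 15, 0, 0, 0, 0, 0, 0, 15, 0, 0, 0, 0, 0, 0], squeeze=90)

```text
clock: 5.45
position: [0.4931, 0.2731, 0.0622]
eef_rot: [[-0.985, 0.173, 0.001], [0.173, 0.985, 0.001], [-0.001, 0.001, -1.0]]
wrist_force: [-1.1, -1.3, 5.1]
grip_width: 0.0211
```

```bash
python3 -c "
from h import *
plan(15,[((.4931,.2731,.122),tool(-10),3),((.450,-.073,.122),tool(7.1),12)])"
```

```text
[15.0, 0.0, 0.0, -19.9, 0.0, 0.0, 0.0, 15.0, -0.1, 0.0, -19.9, 0.0, 0.1, 0.0, 15.0, 0.1, 0.0, -20.0, 0.0, 0.0, 0.1, 15.0, -1.5, -29.0, 0.0, 0.0, 0.0, -1.4, 15.0, -0.8, -29.1, 0.0, 0.0, 0.0, -1.5, 15.0, 0.0, -29.0, -0.1, 0.0, 0.0, -1.4, 15.0, 0.7, -29.1, 0.0, 0.0, 0.0, -1.4, 15.0, 1.4, -29.0, 0.0, 0.0, 0.0, -1.4, 15.0, 2.1, -29.0, 0.0, 0.0, 0.0, -1.5, 15.0, 2.8, -28.9, 0.0, 0.0, 0.0, -1.4]
[15.0, 3.6, -28.9, -0.1, 0.0, 0.0, -1.4, 15.0, 4.3, -28.7, 0.0, 0.0, 0.0, -1.5, 15.0, 5.0, -28.7, 0.0, 0.0, 0.0, -1.4, 15.0, 5.7, -28.5, 0.0, 0.0, 0.0, -1.4, 15.0, 6.4, -28.3, 0.0, 0.0, 0.0, -1.4]
```

Request:
servo_tool(commands=[15, 0, 0, -20, 0, 0, 0, 15, 0, 0, -20, 0, 0, 0, 15, 0, 0, -20, 0, 0, 0, 15, -1.5, -29, 0, 0, 0, -1.4, 15, -0.8, -29, 0, 0, 0, -1.5, 15, 0, -29, 0, 0, 0, -1.4, 15, 0.7, -29, 0, 0, 0, -1.4, 15, 1.4, -29, 0, 0, 0, -1.4, 15, 2.1, -29, 0, 0, 0, -1.5, 15, 2.8, -29, 0, 0, 0, -1.4])

```text
clock: 6.7
position: [0.4665, 0.0702, 0.1196]
eef_rot: [[-1.0, -0.002, -0.003], [-0.002, 1.0, 0.0], [0.003, 0.0, -1.0]]
wrist_force: [0.3, -0.2, -2.2]
grip_width: 0.021
```

Request:
servo_tool(commands=[15, 3.6, -29, 0, 0, 0, -1.4, 15, 4.3, -28.7, 0, 0, 0, -1.5, 15, 5, -28.7, 0, 0, 0, -1.4, 15, 5.7, -28.5, 0, 0, 0, -1.4, 15, 6.4, -28.3, 0, 0, 0, -1.4, 15, 0, 0, 0, 0, 0, 0, 15, 0, 0, 0, 0, 0, 0])

```text
clock: 7.58
position: [0.4494, -0.0726, 0.1203]
eef_rot: [[-0.992, -0.124, -0.002], [-0.124, 0.992, 0.001], [0.002, 0.002, -1.0]]
wrist_force: [-0.1, 0.5, -1.8]
grip_width: 0.0209
```

Run:
```python
from h import *
import pickle
s=bot.state();print(s["clock"],s["position"],s["eef_rot"],s["grip_width"],s["wrist_force"],s["ft_torque"])
p=shot("wrist");t=shot("top");sd=shot("side");pickle.dump((p,t,sd),open("p1.pkl","wb"))
M=p["pose"]
for X in [(-.1,.025,.0602),(-.1,-.025,.0602),(.04,0,.0602)]: print("lifter pred",proj(p,(M@np.append(X,1))[:3]))
print("disc pred",proj(p,np.array([.616,-.053,.009])))
a=p["color"]; b=np.hstack([t["color"][90:220,190:350],sd["color"][120:250,165:325]])
cv2.imwrite("pics/e.png",np.vstack([cv2.resize(a,(640,480)),np.zeros((1,640,3),np.uint8)])[:,:,::-1])
```

```text
7.575 [ 0.4494 -0.0726  0.1203] [[-0.9923 -0.1242 -0.0019]
 [-0.1242  0.9923  0.0014]
 [ 0.0017  0.0016 -1.    ]] 0.020890658582852717 [-0.0984  0.4723 -1.8352] [-0.0099  0.0452  0.0274]
lifter pred [290.3894 335.5423]
lifter pred [220.7881 335.5636]
lifter pred [255.385  141.4116]
disc pred [254.2293 356.9131]
```

View pics/e.png

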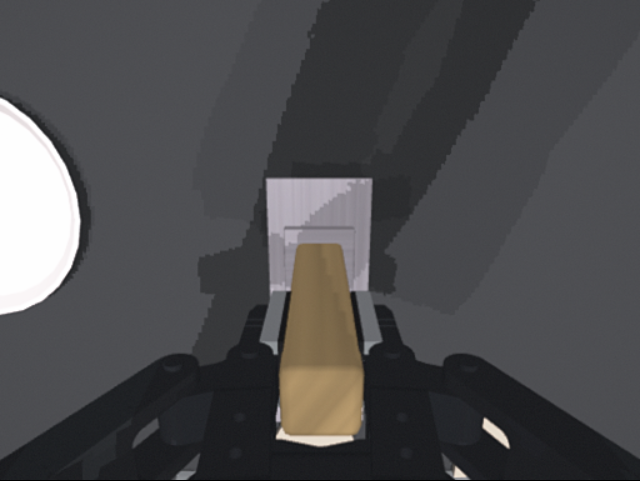

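The wrist view shows the lifter held square, with its rear edge at (255,142) against a predicted (255,141). The gripper hides the nose and the disc, so I'll use the fixed cameras for those.

Run:
```python
from h import *
import pickle
p,t,s=pickle.load(open("p1.pkl","rb"))
M=p["pose"]
for n,c in (("top",t),("side",s)):
    print(n,"nose pred",[proj(c,(M@np.append(X,1))[:3]).round(1) for X in [(-.1,.025,.0602),(-.1,-.025,.0602)]])
    print("disc pred",proj(c,np.array([.616,-.053,.009])).round(1),"ledge pts",[proj(c,np.array(X)).round(1) for X in [(.6185,.1795,.014),(.6605,-.156,.014)]])
a=cv2.resize(t["color"][90:190,215:345],(780,600),interpolation=cv2.INTER_CUBIC)
b=cv2.resize(s["color"][125:225,155:285],(780,600),interpolation=cv2.INTER_CUBIC)
o=np.vstack([a[:300],b[:0]])
# montage: top crop 245..335 x 95..165 @4.4 ; side crop 170..260 x130..230
A=cv2.resize(t["color"][95:185,245:335],(400,400),interpolation=cv2.INTER_CUBIC);B=cv2.resize(s["color"][130:220,170:260],(400,400),interpolation=cv2.INTER_CUBIC)
cv2.imwrite("pics/f.png",np.hstack([A,B])[:,:,::-1])
```

```text
top nose pred [array([292.8, 152.6]), array([315.8, 149.4])]
disc pred [297.3 129.2] ledge pts [array([194.7, 129.5]), array([341.4, 109.3])]
side nose pred [array([239.4, 158.1]), array([242.4, 145.5])]
disc pred [216.2 163.6] ledge pts [array([182.4, 228.2]), array([212.8, 136.1])]
```

View pics/f.png

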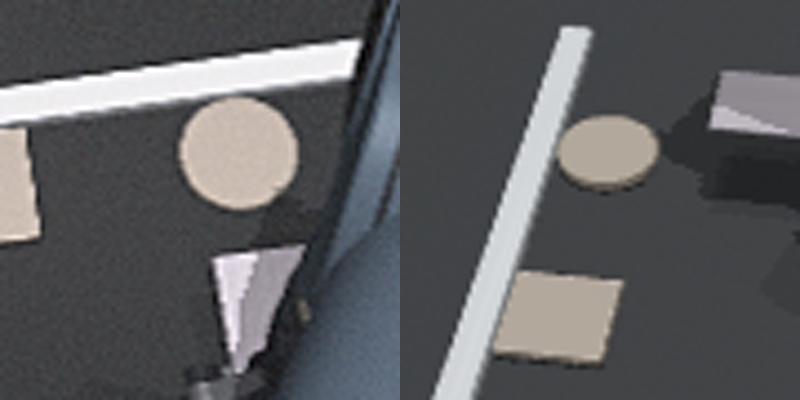

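Run:
```python
from h import *
import pickle
p,t,s=pickle.load(open("p1.pkl","rb"))
print(onz(t,[298.4,128.8],.009),onz(s,[216.5,163.25],.009),tri([(t,[298.4,128.8]),(s,[216.5,163.25])]))
n=np.array([np.cos(np.radians(7.1)),np.sin(np.radians(7.1))]);l=np.array([n[1],-n[0]])
for q in [(.618,.179),(.660,-.157),(.619,.180),(.661,-.155)]: print("ledge near",np.dot(n,q))
for c in [onz(t,[298.4,128.8],.009)[:2],onz(s,[216.5,163.25],.009)[:2]]: print("disc n,lat",n@c,l@c)
st=bot.state()["position"];print("tcp n,lat",n@st[:2],l@st[:2])
# square location ref
```

```text
[ 0.6169 -0.0556  0.009 ] [ 0.6158 -0.0547  0.009 ] (array([ 0.6167, -0.0557,  0.0082]), [array([0. , 0.2]), array([-0.2, -0.1])])
ledge near 0.6353858019497801
ledge near 0.6355336471561652
ledge near 0.6365017353644061
ledge near 0.6367731820475316
disc n,lat 0.6053194305029221 0.1314131883623921
disc n,lat 0.6043124286874952 0.1303873659340452
tcp n,lat 0.4375473939694691 0.12740351983431034
```

Request:
servo_tool(commands=[15, 0, -1.8, 18, 0, 0.5, 0, 15, 0, -1.8, 18, 0, 0.5, 0, 15, 0, 0, 14, 0, 0, 0, 15, 0, 0, 1, 0, 0, 0, 15, 0, 0, 1, 0, 0, 0, 15, 0, 0, 0, 0, 0, 0])

```text
clock: 8.48
position: [0.4507, -0.0771, 0.07]
eef_rot: [[-0.992, -0.124, -0.016], [-0.124, 0.992, -0.003], [0.016, -0.001, -1.0]]
wrist_force: [-0.8, -0.1, -2.0]
grip_width: 0.021
```

Request:
servo_tool(commands=[15, 0, 0, 1, 0, 0, 0, 15, 0, 0, 0, 0, 0, 0])

```text
clock: 8.72
position: [0.4503, -0.0769, 0.0687]
eef_rot: [[-0.992, -0.125, -0.017], [-0.125, 0.992, -0.002], [0.017, -0.0, -1.0]]
wrist_force: [0.6, 0.2, -2.1]
grip_width: 0.0211
```

Request:
servo_tool(commands=[15, 0, 0, 1, 0, 0, 0, 15, 0, 0, 0, 0, 0, 0])

```text
clock: 8.98
position: [0.45, -0.0769, 0.0673]
eef_rot: [[-0.992, -0.125, -0.017], [-0.125, 0.992, -0.002], [0.018, 0.0, -1.0]]
wrist_force: [1.0, -0.0, -2.6]
grip_width: 0.0211
```

Request:
servo_tool(commands=[15, 0, 0, 1, 0, 0, 0, 15, 0, 0, 1, 0, 0, 0, 15, 0, 0, 0, 0, 0, 0])

```text
clock: 9.35
position: [0.4499, -0.0768, 0.0651]
eef_rot: [[-0.992, -0.125, -0.018], [-0.125, 0.992, -0.002], [0.018, 0.0, -1.0]]
wrist_force: [0.4, -0.2, -2.3]
grip_width: 0.021
```

Request:
servo_tool(commands=[15, 0, 0, 1, 0, 0, 0, 15, 0, 0, 0, 0, 0, 0])

```text
clock: 9.6
position: [0.4501, -0.0769, 0.0643]
eef_rot: [[-0.992, -0.125, -0.017], [-0.124, 0.992, -0.002], [0.017, 0.0, -1.0]]
wrist_force: [-0.2, -0.7, -2.1]
grip_width: 0.0207
```

Request:
servo_tool(commands=[15, 0, 0, 1, 0, 0, 0, 15, 0, 0, 0, 0, 0, 0])

```text
clock: 9.85
position: [0.45, -0.077, 0.064]
eef_rot: [[-0.992, -0.125, -0.017], [-0.125, 0.992, -0.002], [0.017, -0.0, -1.0]]
wrist_force: [-1.4, -0.2, 1.9]
grip_width: 0.0209
```

Request:
servo_tool(commands=[15, -10, 0, -0.17, 0, 0, 0, 15, -10, 0, -0.17, 0, 0, 0, 15, -10, 0, -0.17, 0, 0, 0, 15, -6, 0, -0.1, 0, 0, 0, 15, -6, 0, -0.1, 0, 0, 0, 15, -5, 0, -0.1, 0, 0, 0, 15, 0, 0, 0, 0, 0, 0])

```text
clock: 10.72
position: [0.4972, -0.0712, 0.0638]
eef_rot: [[-0.992, -0.125, -0.017], [-0.125, 0.992, -0.003], [0.017, -0.001, -1.0]]
wrist_force: [-4.3, -1.9, 5.3]
grip_width: 0.0211
```

Request:
servo_tool(commands=[15, -4, 0, -0.07, 0, 0, 0, 15, -4, 0, -0.07, 0, 0, 0, 15, -4, 0, -0.07, 0, 0, 0, 15, 0, 0, 0, 0, 0, 0])

```text
clock: 11.22
position: [0.5089, -0.0698, 0.0638]
eef_rot: [[-0.992, -0.124, -0.017], [-0.124, 0.992, -0.003], [0.018, -0.001, -1.0]]
wrist_force: [-5.0, -1.1, 5.2]
grip_width: 0.0211
```

Request:
servo_tool(commands=[15, -4, 0, -0.07, 0, 0, 0, 15, -4, 0, -0.07, 0, 0, 0, 15, -4, 0, -0.07, 0, 0, 0, 15, -4, 0, -0.07, 0, 0, 0, 15, 0, 0, 0, 0, 0, 0])

```text
clock: 11.85
position: [0.5244, -0.0678, 0.0639]
eef_rot: [[-0.992, -0.124, -0.018], [-0.124, 0.992, -0.003], [0.019, -0.001, -1.0]]
wrist_force: [-5.8, -1.4, 7.2]
grip_width: 0.0209
```

Run:
```python
from h import *
s=bot.state();print(s["position"],s["wrist_force"],s["ft_torque"])
t=shot("top");sd=shot("side");w=shot("wrist")
A=cv2.resize(t["color"][95:185,245:335],(400,400),interpolation=cv2.INTER_CUBIC);B=cv2.resize(sd["color"][130:220,170:260],(400,400),interpolation=cv2.INTER_CUBIC)
cv2.imwrite("pics/g.png",np.hstack([A,B])[:,:,::-1])
```

```text
[ 0.5244 -0.0678  0.0639] [-5.7896 -1.4132  7.1748] [-0.1397  0.7308 -0.027 ]
```

View pics/g.png

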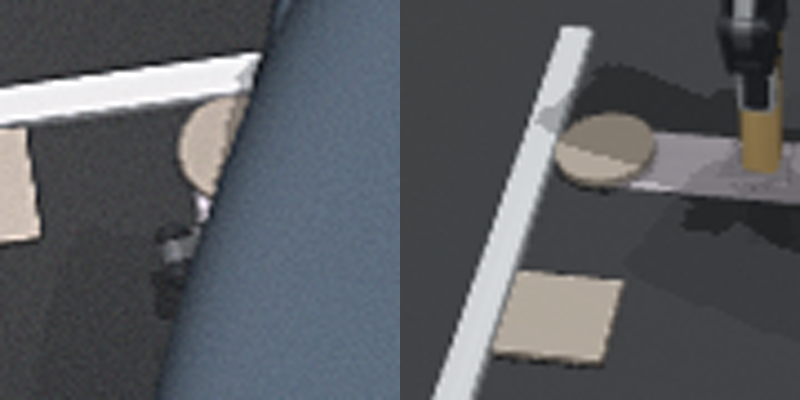

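In the side half, the blade runs under the disc at (605,150), which rests against the ledge. The square at (555,318) hasn't moved. I'll push about 19 mm further, stopping short of the ledge.

Request:
servo_tool(commands=[15, -4, 0, -0.07, 0, 0, 0, 15, -4, 0, -0.07, 0, 0, 0, 15, -4, 0, -0.07, 0, 0, 0, 15, -3, 0, -0.07, 0, 0, 0, 15, -3, 0, 0, 0, 0, 0, 15, 0, 0, 0, 0, 0, 0])

```text
clock: 12.75
position: [0.5419, -0.0657, 0.0639]
eef_rot: [[-0.992, -0.124, -0.019], [-0.124, 0.992, -0.003], [0.019, -0.001, -1.0]]
wrist_force: [-7.2, -1.7, 7.5]
grip_width: 0.0211
```

Request:
servo_tool(commands=[15, 1, 0, -2, 0, -1, 0, 15, 1, 0, -2, 0, -1, 0, 15, 1, 0, -2, 0, -1, 0, 15, 1, 0, -2, 0, -1, 0, 15, 1, 0, -2, 0, -1, 0, 15, 0, 0, -4, 0, 0, 0, 15, 0, 0, -5, 0, 0, 0, 15, 0, 0, -5, 0, 0, 0, 15, 0, 0, -5, 0, 0, 0, 15, 0, 0, 0, 0, 0, 0])

```text
clock: 14.0
position: [0.5365, -0.0663, 0.0929]
eef_rot: [[-0.99, -0.125, 0.071], [-0.124, 0.992, 0.008], [-0.071, -0.0, -0.997]]
wrist_force: [1.1, 0.5, -1.9]
grip_width: 0.021
```

Run:
```python
from h import *
s=bot.state();print(s["position"],s["wrist_force"],s["ft_torque"])
t=shot("top");sd=shot("side")
A=cv2.resize(t["color"][95:185,245:335],(400,400),interpolation=cv2.INTER_CUBIC);B=cv2.resize(sd["color"][130:220,170:260],(400,400),interpolation=cv2.INTER_CUBIC)
cv2.imwrite("pics/i.png",np.hstack([A,B])[:,:,::-1])
```

```text
[ 0.5365 -0.0663  0.0929] [ 1.0603  0.4967 -1.918 ] [-0.0404  0.2396 -0.0166]
```

View pics/i.png

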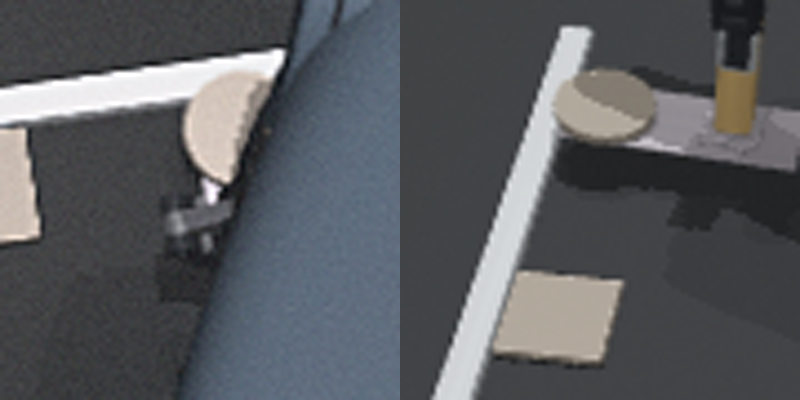

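The disc is up on the blade (side half, (605,105)), clear of the bench, and the square is unmoved. Next I'll carry it to the dish.

```bash
cat >> h.py <<'E'
def nose(N,h,d):
    R=tool(h,d);X,Z=-R[:,0],-R[:,2];return np.array(N)-.1*X+.0622*Z,R
E
python3 - <<'E'
from h import *
s=bot.state();R=s["eef_rot"];N=s["position"]+.0622*R[:,2]-.1*R[:,0];print("nose",N)
N2=N+[-.02,-.003,.035]
a=nose(N2,7.1,-4);b=nose((.4605,-.291,.07),-110,-4);print(b[0])
plan(15,[(*a,4),(*b,20)])
E
```

```text
nose [ 0.6392 -0.0531  0.0371]
[ 0.4961 -0.1932  0.1251]
[15.0, 4.4, -0.1, -9.1, 0.0, 0.0, 0.0, 15.0, 4.5, -0.1, -9.1, 0.0, 0.0, 0.0, 15.0, 4.4, -0.1, -9.0, 0.0, 0.0, 0.0, 15.0, 4.4, -0.1, -9.1, 0.0, 0.0, 0.1, 15.0, 1.8, -6.0, 0.0, 0.4, 0.0, 5.8, 15.0, 1.1, -6.2, 0.0, 0.4, 0.0, 5.9, 15.0, 0.5, -6.3, 0.1, 0.4, 0.0, 5.8, 15.0, -0.2, -6.3, 0.1, 0.4, 0.0, 5.9, 15.0, -0.8, -6.2, 0.1, 0.4, 0.0, 5.8, 15.0, -1.4, -6.1, 0.2, 0.4, 0.0, 5.8]
[15.0, -2.0, -6.0, 0.3, 0.5, 0.0, 5.9, 15.0, -2.6, -5.7, 0.3, 0.4, 0.0, 5.8, 15.0, -3.2, -5.4, 0.3, 0.4, 0.0, 5.8, 15.0, -3.8, -5.0, 0.4, 0.4, 0.0, 5.9, 15.0, -4.2, -4.7, 0.4, 0.4, 0.0, 5.8, 15.0, -4.7, -4.2, 0.4, 0.4, 0.0, 5.9, 15.0, -5.0, -3.7, 0.4, 0.4, 0.0, 5.8, 15.0, -5.4, -3.1, 0.5, 0.4, 0.0, 5.8, 15.0, -5.8, -2.6, 0.5, 0.4, 0.0, 5.9, 15.0, -5.9, -2.0, 0.5, 0.4, 0.0, 5.8]
[15.0, -6.1, -1.3, 0.6, 0.4, 0.0, 5.9, 15.0, -6.2, -0.7, 0.5, 0.4, 0.0, 5.8, 15.0, -6.3, -0.1, 0.5, 0.4, 0.0, 5.8, 15.0, -6.2, 0.5, 0.6, 0.5, 0.0, 5.9]
```

Request:
servo_tool(commands=[15, 3, 0, -7, 0, 0, 0, 15, 5, 0, -10, 0, 0, 0, 15, 5, 0, -10, 0, 0, 0, 15, 4.5, 0, -9, 0, 0, 0, 15, 1.8, -6, 0, 0.4, 0, 5.8, 15, 1.1, -6.2, 0, 0.4, 0, 5.9, 15, 0.5, -6.3, 0.1, 0.4, 0, 5.8, 15, -0.2, -6.3, 0.1, 0.4, 0, 5.9, 15, -0.8, -6.2, 0.1, 0.4, 0, 5.8, 15, -1.4, -6.1, 0.2, 0.4, 0, 5.8])

```text
clock: 15.35
position: [0.5101, -0.1061, 0.1269]
eef_rot: [[-0.88, 0.471, 0.062], [0.47, 0.882, -0.032], [-0.07, 0.001, -0.998]]
wrist_force: [-0.3, 0.8, -3.0]
grip_width: 0.0211
```

Request:
servo_tool(commands=[15, -2, -6, 0.3, 0.5, 0, 5.9, 15, -2.6, -5.7, 0.3, 0.4, 0, 5.8, 15, -3.2, -5.4, 0.3, 0.4, 0, 5.8, 15, -3.8, -5, 0.4, 0.4, 0, 5.9, 15, -4.2, -4.7, 0.4, 0.4, 0, 5.8, 15, -4.7, -4.2, 0.4, 0.4, 0, 5.9, 15, -5, -3.7, 0.4, 0.4, 0, 5.8, 15, -5.4, -3.1, 0.5, 0.4, 0, 5.8, 15, -5.8, -2.6, 0.5, 0.4, 0, 5.9, 15, -5.9, -2, 0.5, 0.4, 0, 5.8])

```text
clock: 16.6
position: [0.5004, -0.1681, 0.1259]
eef_rot: [[-0.058, 0.998, 0.005], [0.996, 0.058, -0.069], [-0.07, 0.001, -0.998]]
wrist_force: [0.2, -0.2, -3.3]
grip_width: 0.0208
```

Request:
servo_tool(commands=[15, -6.1, -1.3, 0.6, 0.4, 0, 5.9, 15, -6.2, -0.7, 0.5, 0.4, 0, 5.8, 15, -6.3, -0.1, 0.5, 0.4, 0, 5.8, 15, -6.2, 0.5, 0.6, 0.5, 0, 5.9, 15, 0, 0, 0, 0, 0, 0])

```text
clock: 17.23
position: [0.4966, -0.1931, 0.1253]
eef_rot: [[0.34, 0.94, -0.023], [0.938, -0.341, -0.065], [-0.069, 0.0, -0.998]]
wrist_force: [0.0, 1.1, -2.5]
grip_width: 0.021
```

Run:
```python
from h import *
s=bot.state();R=s["eef_rot"];print("nose",s["position"]+.0622*R[:,2]-.1*R[:,0],R,s["qpos"])
t=shot("top");sd=shot("side")
A=cv2.resize(t["color"][110:250,320:460],(400,400),interpolation=cv2.INTER_CUBIC);B=cv2.resize(sd["color"][60:200,210:350],(400,400),interpolation=cv2.INTER_CUBIC)
cv2.imwrite("pics/j.png",np.hstack([A,B])[:,:,::-1])
D=np.array([.4605,-.291,0])
plan(15,[(*nose(D+[0,0,.035],-110,-2),4),(*nose(D+[0,0,.012],-110,22),5),(*nose(D+[0,0,.0095],-110,44),6)])
```

```text
nose [ 0.4611 -0.2909  0.0701] [[ 0.3397  0.9402 -0.0235]
 [ 0.938  -0.3405 -0.065 ]
 [-0.0691  0.0001 -0.9976]] [-0.4559  0.0685 -0.0915  1.4033 -0.0687  1.4621]
[15.0, -0.1, 0.0, 7.9, 0.0, 0.5, 0.0, 15.0, -0.2, -0.1, 7.9, 0.0, 0.5, 0.1, 15.0, -0.2, 0.0, 7.9, 0.0, 0.5, 0.0, 15.0, -0.4, -0.1, 7.9, 0.0, 0.5, 0.0, 15.0, -6.6, 0.0, -2.5, 0.0, 4.8, 0.0, 15.0, -6.4, 0.0, -3.0, 0.0, 4.8, 0.0, 15.0, -6.1, 0.0, -3.5, 0.0, 4.8, 0.0, 15.0, -5.8, 0.0, -4.1, 0.0, 4.8, 0.0, 15.0, -5.5, 0.0, -4.5, 0.0, 4.8, 0.0, 15.0, -5.2, 0.0, -5.1, 0.0, 3.7, 0.0]
[15.0, -4.9, 0.0, -5.4, 0.0, 3.6, 0.0, 15.0, -4.6, 0.0, -5.8, 0.0, 3.7, 0.0, 15.0, -4.2, 0.0, -6.0, 0.0, 3.6, 0.0, 15.0, -3.8, 0.0, -6.2, 0.0, 3.7, 0.0, 15.0, -3.3, -0.1, -6.5, 0.0, 3.7, 0.0]
```

View pics/j.png

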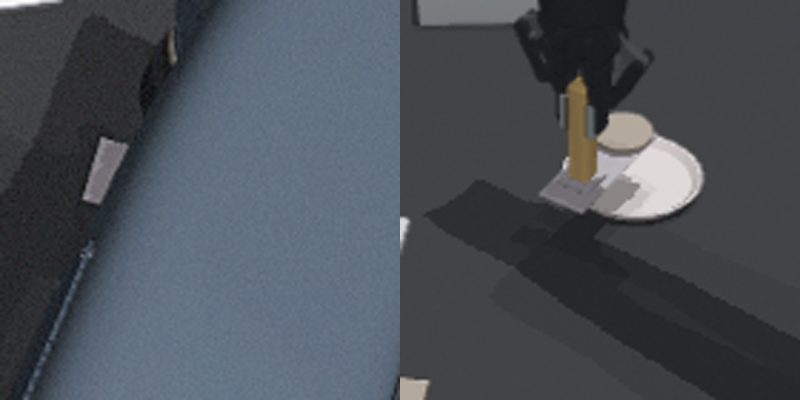

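The disc (side half, (622,132)) sits on the blade above the dish. Now lower and tip.

Request:
servo_tool(commands=[15, 0, 0, 8, 0, 0.5, 0, 15, -0.2, 0, 8, 0, 0.5, 0, 15, -0.2, 0, 8, 0, 0.5, 0, 15, -0.4, 0, 8, 0, 0.5, 0, 15, -6.6, 0, -2.5, 0, 4.8, 0, 15, -6.4, 0, -3, 0, 4.8, 0, 15, -6.1, 0, -3.5, 0, 4.8, 0, 15, -5.8, 0, -4.1, 0, 4.8, 0, 15, -5.5, 0, -4.5, 0, 4.8, 0, 15, 0, 0, 0, 0, 0, 0])

```text
clock: 18.58
position: [0.4835, -0.2278, 0.1051]
eef_rot: [[0.32, 0.939, 0.126], [0.871, -0.344, 0.352], [0.374, -0.002, -0.927]]
wrist_force: [-0.4, 0.3, -3.4]
grip_width: 0.0213
```

Request:
servo_tool(commands=[15, -5.2, 0, -5.1, 0, 3.7, 0, 15, -4.9, 0, -5.4, 0, 3.6, 0, 15, -4.6, 0, -5.8, 0, 3.7, 0, 15, -4.2, 0, -6, 0, 3.6, 0, 15, -3.8, 0, -6.2, 0, 3.7, 0, 15, -3.3, 0, -6.5, 0, 3.7, 0, 15, 0, 0, 0, 0, 0, 0, 15, 0, 0, 0, 0, 0, 0])

```text
clock: 19.58
position: [0.4709, -0.2636, 0.123]
eef_rot: [[0.245, 0.941, 0.235], [0.677, -0.34, 0.652], [0.694, -0.0, -0.72]]
wrist_force: [0.7, -0.3, -0.9]
grip_width: 0.0211
```

Run:
```python
from h import *
s=bot.state();R=s["eef_rot"];print("nose",s["position"]+.0622*R[:,2]-.1*R[:,0],R[:,2],s["qpos"],s["wrist_force"],s["ft_torque"])
t=shot("top");sd=shot("side")
A=cv2.resize(t["color"][110:250,340:480],(400,400),interpolation=cv2.INTER_CUBIC);B=cv2.resize(sd["color"][70:170,230:330],(400,400),interpolation=cv2.INTER_CUBIC)
cv2.imwrite("pics/k.png",np.hstack([A,B])[:,:,::-1])
```

```text
nose [ 0.461  -0.2907  0.0089] [ 0.2354  0.6525 -0.7204] [-0.9781  0.4749  0.1888  1.8018  0.594   0.778 ] [ 0.7225 -0.3173 -0.9452] [-1.0368  0.3496  0.0129]
```

View pics/k.png

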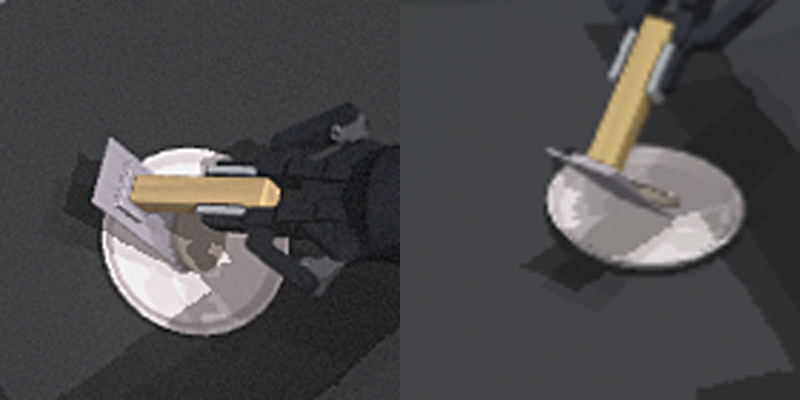

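The disc's lower rim has slid down to the dish floor by the nose (top half, (210,250)), still leaning on the blade. I'll draw the blade back along its own axis.

Request:
servo_tool(commands=[15, 3, 0, 0, 0, 0, 0, 15, 5, 0, 0, 0, 0, 0, 15, 6, 0, 0, 0, 0, 0, 15, 8, 0, 0, 0, 0, 0, 15, 8, 0, 0, 0, 0, 0, 15, 8, 0, 0, 0, 0, 0, 15, 8, 0, 0, 0, 0, 0, 15, 10, 0, 0, 0, 0, 0, 15, 10, 0, 0, 0, 0, 0, 15, 10, 0, 0, 0, 0, 0])

```text
clock: 20.92
position: [0.4894, -0.2122, 0.1763]
eef_rot: [[0.246, 0.94, 0.236], [0.676, -0.341, 0.653], [0.695, -0.001, -0.719]]
wrist_force: [0.4, -0.8, -1.7]
grip_width: 0.0211
```

Run:
```python
from h import *
s=bot.state();R=s["eef_rot"];print("nose",s["position"]+.0622*R[:,2]-.1*R[:,0],s["wrist_force"])
t=shot("top");sd=shot("side")
A=cv2.resize(t["color"][110:250,340:480],(400,400),interpolation=cv2.INTER_CUBIC);B=cv2.resize(sd["color"][70:170,230:330],(400,400),interpolation=cv2.INTER_CUBIC)
cv2.imwrite("pics/l.png",np.hstack([A,B])[:,:,::-1])
```

```text
nose [ 0.4795 -0.2392  0.0621] [ 0.4349 -0.8065 -1.6999]
```

View pics/l.png

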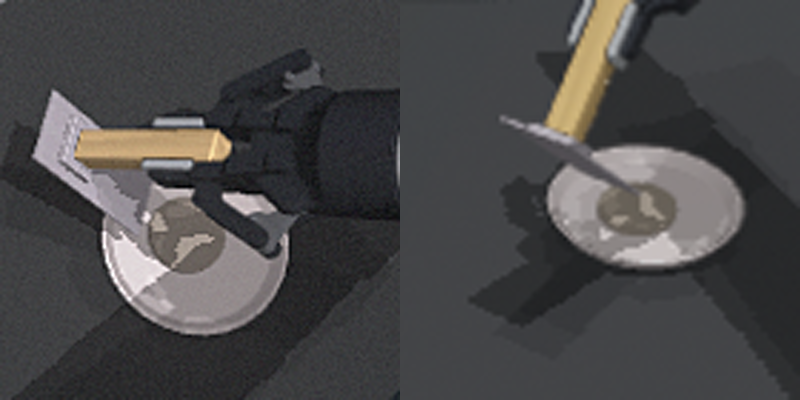

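The section lies flat in the dish: a full ellipse at (187,235) in the top half and (637,210) in the side half, off the blade. Now I'll set the lifter down in the free area.

```bash
python3 -c "
from h import *
plan(15,[((.48,-.15,.22),tool(-100),8),((.43,-.05,.12),tool(-30),10),((.43,-.05,.068),tool(-30),4)])"
```

```text
[15.0, 8.7, -3.8, 0.9, 0.5, -5.5, -1.2, 15.0, 8.8, -3.6, 0.1, 0.5, -5.5, -1.1, 15.0, 8.9, -3.4, -0.7, 0.4, -5.5, -1.2, 15.0, 8.8, -3.2, -1.5, 0.5, -5.4, -1.2, 15.0, 8.7, -3.1, -2.3, 0.5, -5.5, -1.2, 15.0, 8.5, -2.9, -3.2, 0.5, -5.5, -1.1, 15.0, 8.2, -2.8, -3.9, 0.5, -5.5, -1.2, 15.0, 7.9, -2.7, -4.6, 0.4, -5.5, -1.2, 15.0, 9.0, -6.7, 10.0, 0.0, 0.0, -7.0, 15.0, 9.7, -5.5, 10.0, 0.0, 0.0, -7.0]
[15.0, 10.3, -4.3, 10.0, 0.0, 0.0, -7.0, 15.0, 10.8, -3.0, 9.9, 0.0, 0.0, -7.0, 15.0, 11.1, -1.6, 10.0, 0.0, 0.0, -7.0, 15.0, 11.2, -0.3, 10.0, 0.0, 0.0, -7.0, 15.0, 11.1, 1.0, 10.0, 0.0, 0.0, -7.0, 15.0, 10.9, 2.4, 10.0, 0.0, 0.0, -7.0, 15.0, 10.6, 3.8, 10.0, 0.0, 0.0, -7.0, 15.0, 10.0, 5.0, 10.0, 0.0, 0.0, -7.0, 15.0, 0.0, 0.0, 13.0, 0.0, 0.0, 0.0, 15.0, 0.0, 0.0, 13.0, 0.0, 0.0, 0.0]
[15.0, 0.0, 0.0, 13.0, 0.0, 0.0, 0.0, 15.0, 0.0, 0.0, 13.0, 0.0, 0.0, 0.0]
```

Request:
servo_tool(commands=[15, 8.7, -3.8, 0.9, 0.5, -5.5, -1.2, 15, 8.8, -3.6, 0.1, 0.5, -5.5, -1.1, 15, 8.9, -3.4, -0.7, 0.4, -5.5, -1.2, 15, 8.8, -3.2, -1.5, 0.5, -5.4, -1.2, 15, 8.7, -3.1, -2.3, 0.5, -5.5, -1.2, 15, 8.5, -2.9, -3.2, 0.5, -5.5, -1.1, 15, 8.2, -2.8, -3.9, 0.5, -5.5, -1.2, 15, 7.9, -2.7, -4.6, 0.4, -5.5, -1.2, 15, 9, -6.7, 10, 0, 0, -7, 15, 9.7, -5.5, 10, 0, 0, -7])

```text
clock: 22.28
position: [0.4693, -0.1293, 0.1986]
eef_rot: [[-0.074, 0.997, -0.001], [0.997, 0.074, 0.002], [0.002, -0.001, -1.0]]
wrist_force: [-1.6, 0.4, -2.2]
grip_width: 0.0209
```

Request:
servo_tool(commands=[15, 10.3, -4.3, 10, 0, 0, -7, 15, 10.8, -3, 10, 0, 0, -7, 15, 11, -1.6, 10, 0, 0, -7, 15, 11, -0.3, 10, 0, 0, -7, 15, 11, 1, 10, 0, 0, -7, 15, 10.9, 2.4, 10, 0, 0, -7, 15, 10.6, 3.8, 10, 0, 0, -7, 15, 10, 5, 10, 0, 0, -7, 15, 0, 0, 13, 0, 0, 0, 15, 0, 0, 13, 0, 0, 0])

```text
clock: 23.52
position: [0.4297, -0.0509, 0.092]
eef_rot: [[-0.865, 0.502, -0.001], [0.502, 0.865, 0.001], [0.001, 0.0, -1.0]]
wrist_force: [2.0, -0.4, -1.7]
grip_width: 0.0214
```

Request:
servo_tool(commands=[15, 0, 0, 13, 0, 0, 0, 15, 0, 0, 11, 0, 0, 0, 15, 0, 0, 0, 0, 0, 0, 15, 0, 0, 0, 0, 0, 0])

```text
clock: 24.02
position: [0.43, -0.0509, 0.0691]
eef_rot: [[-0.866, 0.501, -0.0], [0.501, 0.866, 0.0], [0.0, 0.0, -1.0]]
wrist_force: [-0.6, -0.5, -2.1]
grip_width: 0.0211
```

Request:
servo_tool(commands=[15, 0, 0, 3, 0, 0, 0, 15, 0, 0, 2, 0, 0, 0, 15, 0, 0, 0, 0, 0, 0, 15, 0, 0, 0, 0, 0, 0])

```text
clock: 24.52
position: [0.4298, -0.0508, 0.0639]
eef_rot: [[-0.866, 0.5, -0.001], [0.5, 0.866, 0.0], [0.001, 0.0, -1.0]]
wrist_force: [-0.3, 0.7, -1.8]
grip_width: 0.0208
```

Request:
servo_tool(commands=[15, 0, 0, 1, 0, 0, 0, 15, 0, 0, 0.5, 0, 0, 0, 15, 0, 0, 0, 0, 0, 0])

```text
clock: 24.9
position: [0.4297, -0.0507, 0.0625]
eef_rot: [[-0.866, 0.5, -0.001], [0.5, 0.866, 0.0], [0.001, 0.0, -1.0]]
wrist_force: [-0.8, 0.2, -0.3]
grip_width: 0.0213
```

Request:
servo_tool(commands=[15, 0, 0, 0.8, 0, 0, 0, 15, 0, 0, 0, 0, 0, 0])

```text
clock: 25.15
position: [0.4296, -0.0507, 0.0623]
eef_rot: [[-0.866, 0.5, -0.001], [0.5, 0.866, 0.0], [0.001, 0.0, -1.0]]
wrist_force: [-3.9, 1.9, 5.2]
grip_width: 0.021
```

Contact with the bench. Release and rise clear.

Request:
servo_tool(commands=[30, 0, 0, 0, 0, 0, 0, 50, 0, 0, 0, 0, 0, 0, 85, 0, 0, 0, 0, 0, 0, 85, 0, 0, 0, 0, 0, 0, 85, 0, 0, 0, 0, 0, 0, 85, 0, 0, 0, 0, 0, 0, 85, 0, 0, 0, 0, 0, 0, 85, 0, 0, 0, 0, 0, 0])

```text
clock: 26.15
position: [0.4297, -0.0508, 0.0616]
eef_rot: [[-0.866, 0.5, -0.001], [0.5, 0.866, 0.0], [0.001, -0.0, -1.0]]
wrist_force: [-0.1, -0.0, -0.2]
grip_width: 0.0853
```

Request:
servo_tool(commands=[85, 0, 0, -8, 0, 0, 0, 85, 0, 0, -15, 0, 0, 0, 85, 0, 0, -20, 0, 0, 0, 85, 0, 0, -25, 0, 0, 0, 85, 0, 0, -25, 0, 0, 0, 85, 0, 0, -25, 0, 0, 0, 85, 20, 0, -20, 0, 0, 0, 85, 30, 0, -10, 0, 0, 0, 85, 30, 0, 0, 0, 0, 0, 85, 0, 0, 0, 0, 0, 0])

```text
clock: 27.4
position: [0.3601, -0.0102, 0.2115]
eef_rot: [[-0.866, 0.499, 0.002], [0.499, 0.866, -0.0], [-0.002, 0.001, -1.0]]
wrist_force: [0.7, -0.5, -0.1]
grip_width: 0.0847
```

Run:
```python
from h import *
s=bot.state();print(s["clock"],s["position"],s["grip_width"],s["wrist_force"])
t=shot("top");sd=shot("side")
for n,p in (("top",t),("side",sd)):
    for o in ["section","square","lifter","dish"]:
        for r in nets.look_for(p,o)[:3]: print(n,o,np.round(r["uv"],1),round(r["score"],2),onz(p,r["uv"],0.009)[:2])
A=cv2.resize(t["color"][90:240,220:450],(460,300),interpolation=cv2.INTER_CUBIC);B=cv2.resize(sd["color"][90:240,170:340],(340,300),interpolation=cv2.INTER_CUBIC)
cv2.imwrite("pics/m.png",np.hstack([A,B])[:,:,::-1])
```

```text
27.4 [ 0.3601 -0.0102  0.2115] 0.08474086388761728 [ 0.6722 -0.4925 -0.1243]
top section [405.3 194.3] 0.58 [ 0.4598 -0.2865]
top square [238.  136.3] 0.84 [0.6019 0.0819]
top square [417.2 198.5] 0.46 [ 0.4497 -0.3125]
top lifter [ 97.3 212.5] 0.81 [0.4333 0.3946]
top lifter [157.  255.2] 0.69 [0.3378 0.2601]
top dish [416.8 196.6] 0.92 [ 0.454 -0.312]
side section [289.3 123.3] 0.74 [ 0.463  -0.2804]
side square [202.8 202.6] 0.68 [0.6027 0.0891]
side lifter [282.8 169. ] 0.94 [ 0.44   -0.0793]
side lifter [292.7 289.7] 0.78 [0.3456 0.2676]
side lifter [237.3 336.3] 0.63 [0.4266 0.3897]
side dish [275.8 126.5] 0.85 [ 0.4984 -0.2543]
```

View pics/m.png

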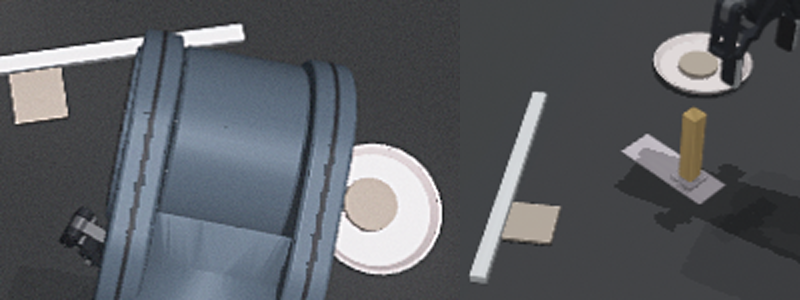

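The last view shows the section lying flat in the dish: (372,203) in the top half, (698,65) in the side half. The lifter stands upright on its blade at (690,165), the square is in its place, and the gripper is clear. Handing in.

```bash
python3 -c "
from h import *
print(bot.job_done())"
```

```text
the job is handed in; nothing more can be done
None
```

The job is done and handed in at about 27.5 s on the robot's clock, well under the 64 s limit.

- **What I did:** I gripped the largest of the three lifters by its handle and slid the blade under the round section, stopping about 6 mm short of the ledge. I then lifted the section with the nose slightly up and carried it to the dish. I tipped it about 44° with the nose about 9 mm above the bench, drew the blade back, and set the lifter down on open bench at about (0.43, -0.05). That is not where it stood at the start.
- **Last checks:** In both fixed views the section lies flat and free inside the dish. The two views put it at (0.460, -0.287) and (0.463, -0.280). The lifter stands upright on its blade (side view only; the arm hid it from the top camera), and the square looks unmoved. The gripper is open, with TCP about 0.21 m up, touching nothing.
- **Forces:** The readings at the end of each move never passed about 10 N.
- **Disagreements:** In the last pictures the network reported the dish 17 to 53 mm off, probably because the arm and gripper partly hid it. It also gave a weak "square" report (0.46) at the dish. In the picture itself the dish looked undisturbed.

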